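# Set the orange slide control to its yellow clip

## Robot

A 7-joint arm with a two-finger parallel gripper is mounted at the origin on a cart in front of the work surface, level with it; the furniture and walls round the work are solid. World frame = base frame: x ahead of the robot, y to its left, z up, the work surface at z = 0. Lengths are in mm, angles in degrees, forces in N, time in s.
With the tool pointing down it reaches from about 425 to 1025 mm from the base axis. Payload 9.4 kg.
Tool frame: the origin (TCP) lies at the very end of the fingers, on their centre line; the grasp point (between the pads) lies 19 mm behind it; x points along the fingers, y is the direction in which the jaws open and shut, and the axes are right-handed (so a half turn about x gives the same grasp; the last joint's range is limited). The gripper opens to 93 mm and grips with 3 to 60 N. Pads are 15 mm wide; open, the fingers measure 128 mm over their backs; the gripper's body (75 mm by 188 mm) begins 65 mm behind the grasp point.
Start: joints at [-78.822, 34.337, -0.143, 91.639, 0.103, 54.024, -4.572], TCP at [194.642, 698.383, 218.618] pointing down, gripper open.
Joint ranges: [-147.43, 147.43], [-19.82, 112.94], [-74.19, 73.91], [6.32, 146.72], [-59.91, 239.91], [6.04, 106.73], [-150.56, 150.56]. Speed limits (degrees/s): [127.2, 127.2, 172.46, 172.46, 180, 180, 180].

## Interface

Orientations are given as [roll, pitch, yaw] about the fixed x, y, z axes, in that order (R = Rz(yaw) Ry(pitch) Rx(roll)).
In Python, from bench import ctrl, eyes, spotter gives the robot as it stands. The module is installed in compiled form; this text tells all that it offers.
- The arm moves only by the tool step_arm, never from a script. Its argument "rows" is a list of rows, each an object of numbers: "x", "y", "z": the shift along the tool's x, y, z in mm; "yaw": the turn about the tool's x in rad; "fingers": the closure, from 0 (fully open) to 1 (shut). In form: [{"x": .., "y": .., "z": .., "yaw": .., "fingers": ..}, ...]. A call has 1 to 5 rows; each row shifts and turns the pose as measured when the row begins, along the tool's axes as they then stand; what a row does not reach is not made up. A row lasts 1/12 s, in which the tool goes at most 41.7 mm and 7.16 degrees, less where a joint would pass 70% of its speed; a pose out of reach is approached as far as the arm can. A call with a gripper value outside its range is refused whole. The fingers move at their own pace and stop on an object; "squeeze" is the grip in N (left out, the last holds). Time passes only in rows, so rows that do not move let the fingers close. It gives the time, the measured TCP pose, the force and the opening at its end, in the units of the state.
- ctrl.sense(): the state, without advancing time (a new reading comes with each control period).
- eyes.get_image(name): name is "side" or "top" or "wrist"; returns (picture, depth): 420x560x3 uint8, red, green, blue; 420x560 float32, mm along the optical axis (not along the pixel's ray), 0 where there is no reading.
- eyes.camera_params(name): a dict with "camera_matrix" (3x3 intrinsics, pixels), "cam_to_world" (4x4, takes a point from camera to world coordinates). Camera axes: x right, y up, looking along -z (the intrinsics and any distortion apply to the point x, -y, -z); pixel columns grow to the right and rows downward; lengths in mm; the calibration is good to about 2 mm. A picture is of the moment at which its call begins: read the wrist's pose just before it. camera_params takes no time and is no camera call; for the wrist camera it gives the pose at the moment of the call.
- ctrl.hand_in(): hands the job in, once; it reports no verdict.
Trained networks look in the newest picture that a camera, given by its name, has taken for a name from the list of things; names that differ only in an ending like _2 or _b are one class to them, and where a whole thing is asked for, a point or a joint stands for the part that bears it (a point fixed in the world has none). Each returns a list of dicts, best first, with "conf" (0 to 1); they miss things now and then, are a little off and sometimes report something else, mostly with a low value. They report only what shows in the picture. A call takes as long as a camera call.
- spotter.masks_of(camera, name): "region" (420x560 bool, what is visible of it) and "box" ([centre column, centre row, width, height] in pixels, round what is visible of it).
The state is a dict: "clock": time; "q": joint angles; "dq": joint speeds; "joint_torque": joint torques, N m; "eef_pos": TCP position; "tcp_rot": TCP orientation; "contact_force": force on the tool from outside, world axes, zero at the start; "ft_torque": the same for the moment, N m; "opening": finger opening in mm.
Only numpy, scipy, OpenCV 4.12 (cv2) and the standard library are available. Lean on these libraries where they do the work, as an engineer would, in place of code of your own. Each camera call takes 0.05 s, during which the arm holds its last target.

## Task

Two slide-control units of the injector test rig stand on the bench, one with an orange grip and one with a black grip. Slide the orange grip along its slot until the white line across it stands level with the pointed yellow clip on the same unit, then let go. Leave the black grip where it is.

Things in the scene. Friction and masses are not known exactly. Their poses are not given: they have to be found in the camera images.
- orange_unit: Grey flat box 240 x 90 x 30 mm with the ORANGE grip, fixed on the bench. Origin: centre of its underside; z up; x along the slot on its middle line, within 0.4 rad of straight away from the robot; the clip sits on its +y side, a white scale on its -y side. The slot lets the grip's middle go from -80 to +80 mm along x.
- orange_grip_top (a point): Centre of the top face of the orange grip, 70 mm above the bench. Block 24 mm along the slot, 30 mm across, reaching 6 to 40 mm above the 30 mm high box on a thin stem; white line across its middle. Slides along the slot only, friction about 2 N, stays where left. Starts in the quarter of the slot nearest the robot; axes as the unit's.
- orange_clip: Yellow pointed clip, fixed on the orange unit 19 to 48 mm beside the slot's middle line, 12 mm wide along the slot, 5 mm high; its point looks to the slot. Origin: at box-top height, 32 mm beside the slot's middle line, in line with the point; axes as the unit's, so the grip is set when at 0 along this x. It lies 40 to 135 mm farther (+x) than the grip starts.
- black_grip_top (a point): Centre of the top face of the BLACK grip on the other, otherwise equal unit, which has a yellow clip of its own. Not to be moved.

How it is judged (in metres and radians):
At the end, for the whole second after the job is handed in: The middle of the orange grip is within 12 mm of the clip's point along the slot, and the black grip is within 8 mm of where it stood (x of orange_grip_top in the frame of orange_clip between -0.012 and 0.012 m and distance of black_grip_top from where it was at the start of the episode below 0.008 m); the robot touches nothing.
It fails at once if the black grip is moved by more than 8 mm (distance of black_grip_top from where it was at the start of the episode above 0.008 m).
It also fails if it takes over 35 s, if anything falls off the work surface, if the arm or the gripper's body presses on something with over 40 N, if the wrist force passes 120 N, or if a joint passes its speed limit or range.

## Working session

There is one attempt and no reset: what is moved stays moved. The work goes in short steps, Python scripts to look and compute and a tool call to move; the robot and the scene stay as the last step left them, time stands still between calls to the robot, and variables do not carry over. Pictures are saved under pics/ and viewed, and the job is handed in when it is done.

Besides the shell and the picture viewer there is one more tool, called as name(argument=value, ...), one argument or row to a line, values as JSON. step_arm: Moves the arm, as the interface text tells. Its arguments: {"type":"object","properties":{"rows":{"type":"array"},"squeeze":{"type":"number"}},"required":["rows"]}

```bash
mkdir -p pics
cat > h.py <<'E'
import numpy as np,cv2
from bench import ctrl,eyes,spotter
def w(cam,u,v,d,P=None):
    P=P or eyes.camera_params(cam);K=np.array(P["camera_matrix"]);T=np.array(P["cam_to_world"])
    u=np.asarray(u,float);v=np.asarray(v,float)
    p=np.stack([(u-K[0,2])/K[0,0]*d,-(v-K[1,2])/K[1,1]*d,-d,np.ones_like(u)],-1)
    return (p@T.T)[...,:3]
E
python3 - <<'E'
from h import *
s=ctrl.sense();print(s)
for c in("top","side"):
    im,d=eyes.get_image(c);cv2.imwrite(f"pics/{c}0.png",im[...,::-1]);print(c,eyes.camera_params(c))
    for n in("orange_unit","orange_grip_top","orange_clip","black_grip_top"):
        for r in spotter.masks_of(c,n):
            m=r["region"]&(d>0);v,u=np.nonzero(m);p=w(c,u,v,d[m]);print(c,n,r["conf"],np.round(r["box"]),np.round(np.median(p,0)),np.round(p[:,2].max()))
E
```

```text
{'clock': 0.0, 'q': array([-78.82224416,  34.38384365,  -0.14489932,  91.6813282 ,
         0.1023127 ,  54.0242176 ,  -4.57157865]), 'dq': array([ 0.02090509,  0.01696624, -0.08197548,  0.02127932, -0.01869495,
        0.01791821, -0.01518897]), 'joint_torque': array([-1.22677591e-06, -7.65062213e+01,  1.49676986e+00, -2.52361608e+01,
       -5.25038433e-02,  1.68275856e-02,  1.36134590e-04]), 'eef_pos': array([194.51939583, 697.90105825, 217.76619093]), 'tcp_rot': array([ -84.86690421,   89.91073421, -100.43642597]), 'contact_force': array([-0.19935333, -0.61439172,  0.1278593 ]), 'ft_torque': array([ 0.01254062,  0.00562116, -0.00418196]), 'opening': 93.2272977946751}
top {'camera_matrix': array([[476.95378147,   0.        , 278.56707973],
       [  0.        , 476.95378147, 209.04083123],
       [  0.        ,   0.        ,   1.        ]]), 'cam_to_world': array([[-9.03186350e-02,  9.76144516e-01, -1.97444747e-01,
         2.63717922e+02],
       [-9.95908872e-01, -8.90907467e-02,  1.51114990e-02,
        -1.86686442e+01],
       [-2.83949308e-03,  1.98001825e-01,  9.80197538e-01
[... 426 characters left out ...]
 211.16705511],
       [  0.        ,   0.        ,   1.        ]]), 'cam_to_world': array([[-9.99669914e-01, -2.11999522e-02,  1.45129426e-02,
         5.06244160e+02],
       [ 2.44420606e-02, -6.10740909e-01,  7.91453175e-01,
         1.03381982e+03],
       [-7.91512175e-03,  7.91546653e-01,  6.11057482e-01,
         9.05751966e+02],
       [ 0.00000000e+00,  0.00000000e+00,  0.00000000e+00,
         1.00000000e+00]])}
side orange_unit 0.97 [265. 320. 126.  66.] [533. 262.  29.] 72.0
side orange_grip_top 0.76 [298. 294.  13.  15.] [463. 234.  64.] 72.0
side orange_clip 0.52 [268. 329.   9.  17.] [525. 297.  32.] 39.0
side black_grip_top 0.57 [257. 171.   6.  16.] [ 551. -252.   61.] 72.0
```

Run:
```python
import cv2
a=cv2.imread("pics/top0.png")[150:290,110:270];cv2.imwrite("pics/t1.png",cv2.resize(a,None,fx=4.2,fy=4.2,interpolation=2))
a=cv2.imread("pics/side0.png")[260:380,180:360];cv2.imwrite("pics/s1.png",cv2.resize(a,None,fx=4.2,fy=4.2,interpolation=2))
```

```text
(no output)
```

View pics/top0.png

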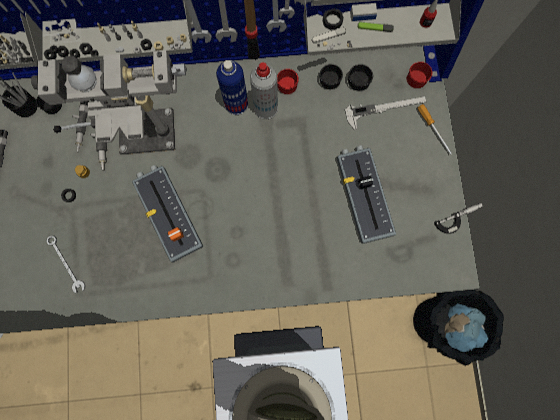

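View pics/side0.png

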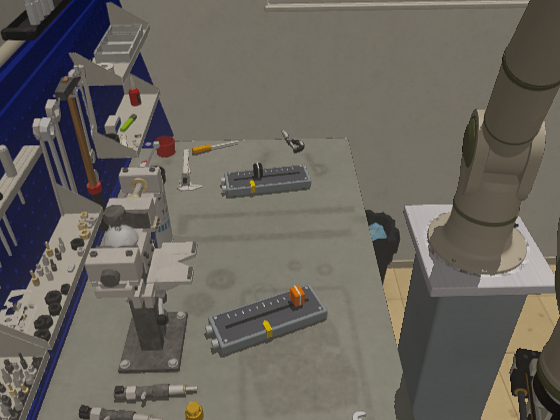

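```bash
sleep 0.1
```

```text
(no output)
```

View pics/t1.png

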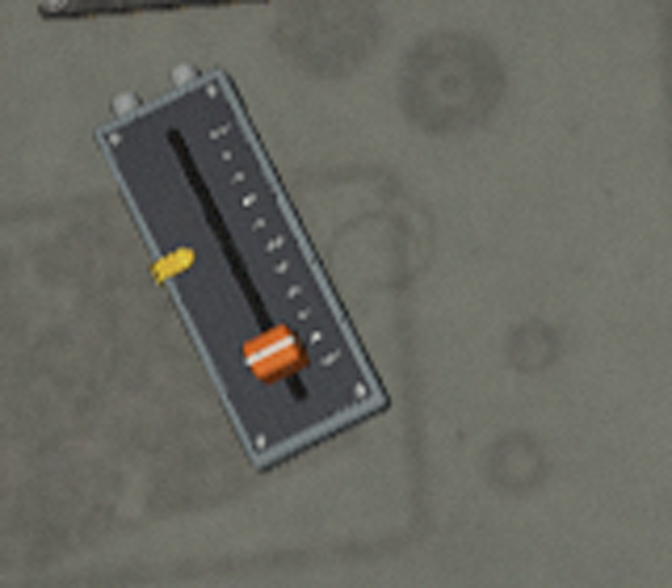

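View pics/s1.png

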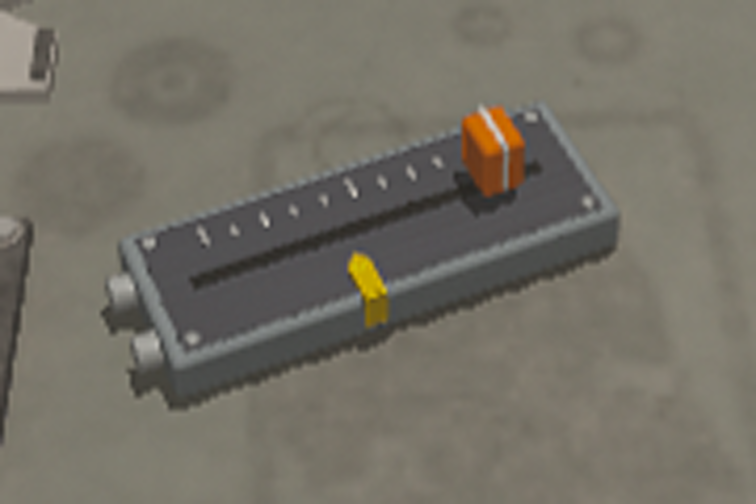

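The top view shows the orange grip at about pixel (175,234), the slot running from (151,181) to (181,245), and the yellow clip at (151,212). The black unit stands well apart, at about (366,195). Next I'll measure with ray-plane intersections.

```bash
cat >> h.py <<'E'
def ray(cam,u,v,z):
    P=eyes.camera_params(cam);o=np.array(P["cam_to_world"])[:3,3];q=w(cam,np.array([u]),np.array([v]),np.array([1.]),P)[0]
    return o+(q-o)*(z-o[2])/(q-o)[2]
E
python3 - <<'E'
from h import *
f=lambda a,b,z:ray("top",110+(a+.5)/4.2-.5,150+(b+.5)/4.2-.5,z)
g=lambda a,b,z:ray("side",180+(a+.5)/4.2-.5,260+(b+.5)/4.2-.5,z)
for nm,fn,near,far,pt,bk,gr in(("top",f,(300,397),(174,132),(193,256),(157,275),(270,350)),("side",g,(540,167),(194,283),(356,255),(378,297),(492,120))):
    n=fn(*near,30);fa=fn(*far,30);p=fn(*pt,35);b=fn(*bk,35);G=fn(*gr,70)
    d=(fa-n)/np.linalg.norm(fa-n);print(nm,np.round(n),np.round(fa),np.linalg.norm(fa-n),"yaw",np.degrees(np.arctan2(d[1],d[0])),"clip",np.round(p),np.round(b),"grip",np.round(G),"along grip/clip/bk",(G-n)@d,(p-n)@d,(b-n)@d)
# box edges corner from top
c=[f(*q,30) for q in((98,130),(222,72),(387,400),(260,465))];print(np.round(c)); e=(c[0]+c[1]-c[2]-c[3]);print(np.degrees(np.arctan2(e[1],e[0])),np.mean(c,0))
for cam in("top","side"):
    im,d=eyes.get_image(cam);hsv=cv2.cvtColor(im,cv2.COLOR_RGB2HSV)
    sl=(slice(165,265),slice(125,210)) if cam=="top" else (slice(265,375),slice(200,340))
    for n,lo,hi in(("or",5,16),("ye",22,32)):
        m=np.zeros(d.shape,bool);m[sl]=((hsv[...,0]>=lo)&(hsv[...,0]<=hi)&(hsv[...,1]>150)&(hsv[...,2]>90))[sl]
        v,u=np.nonzero(m&(d>0));p=w(cam,u,v,d[v,u]);
        if n=="or":p=p[p[:,2]>64]
        print(cam,n,len(p),np.round(p.mean(0),1),np.round(p.min(0)),np.round(p.max(0)))
E
```

```text
top [438. 217.  30.] [610. 287.  30.] 185.78012957262635 yaw 22.006613916884408 clip [530. 277.  35.] [520. 299.  35.] grip [461. 226.  70.] along grip/clip/bk 24.893742974416476 107.31477026376051 106.58178749086544
side [437. 215.  30.] [612. 286.  30.] 188.52992725111594 yaw 22.295852115033313 clip [532. 275.  35.] [521. 302.  35.] grip [463. 219.  70.] along grip/clip/bk 25.211375199029845 110.67189106752747 110.93516180838458
[[616. 334.  30.]
 [646. 256.  30.]
 [431. 165.  30.]
 [399. 243.  30.]]
22.777234318141275 [523.12686598 249.41487585  30.        ]
top or 81 [459.3 224.7  70.3] [447. 210.  66.] [474. 240.  79.]
top ye 43 [525.4 290.2  35.2] [517. 278.  28.] [534. 302.  39.]
side or 97 [462.8 227.4  68. ] [448. 210.  64.] [477. 242.  71.]
side ye 93 [525.7 292.5  30.4] [518. 272.  14.] [535. 305.  39.]
```

```bash
cat >> h.py <<'E'
from scipy.spatial.transform import Rotation as Ro
def plan(t,yaw=22.4):
    s=ctrl.sense();R=Ro.from_euler("xyz",s["tcp_rot"],degrees=True).as_matrix()
    d=R.T@(np.array(t)-s["eef_pos"])
    a=np.degrees(np.arctan2(R[1,1],R[0,1]));e=(yaw-a+90)%180-90
    print("t",s["clock"],"pos",np.round(s["eef_pos"],1),"tool axes",R.round(3).tolist(),"yangle",a,"worldturn",e,"tool yaw rad",np.radians(e)*np.sign(R[2,0]),"shift",d.round(1),"F",s["contact_force"].round(1),"q",s["q"].round(),s["opening"])
E
python3 - <<'E'
from h import *
plan((461,225,150))
im,d=eyes.get_image("top");v,u=np.mgrid[0:420,0:560];p=w("top",u,v,d);ok=(d>0)
for x in range(350,800,50):
    print(x,[int(p[...,2][ok&(abs(p[...,0]-x)<25)&(abs(p[...,1]-y)<25)].max(initial=-99)) for y in range(100,500,50)])
E
```

```text
t 0.6 pos [194.6 698.4 218.6] tool axes [[0.0, 0.268, 0.963], [-0.0, 0.963, -0.268], [-1.0, 0.0, 0.0]] yangle 74.43202621341997 worldturn -52.032026213419975 tool yaw rad 0.9081301739081763 shift [  68.6 -384.5  383.6] F [ 0.4 -0.2  0.5] q [-79.  34.  -0.  92.   0.  54.  -5.] 92.72160525414391
350 [8, 7, 8, 7, 6, 7, 7, 11]
400 [8, 8, 35, 36, 7, 6, 6, 7]
450 [7, 35, 75, 74, 31, 10, 9, 7]
500 [7, 8, 36, 36, 39, 8, 8, 7]
550 [8, 7, 35, 38, 39, 6, 6, 8]
600 [8, 7, 7, 37, 38, 34, 8, 7]
650 [7, 7, 7, 240, 240, 240, 21, 37]
700 [8, 391, 350, 347, 347, 289, 351, 345]
750 [7, 387, 355, 350, 350, 386, 353, 346]
```

Run:
```python
from h import *
for c in("top","side"):
    im,d=eyes.get_image(c);v,u=np.mgrid[0:420,0:560];p=w(c,u,v,d)
    for y in range(140,440,20):
        m=(d>0)&(abs(p[...,1]-y)<10)&(p[...,2]>90)&(p[...,0]>400)
        print(c,y,p[...,0][m].min(initial=999).round(),end="; ")
    print()
```

```text
top 140 718.0; top 160 717.0; top 180 717.0; top 200 718.0; top 220 727.0; top 240 660.0; top 260 651.0; top 280 651.0; top 300 665.0; top 320 651.0; top 340 651.0; top 360 651.0; top 380 699.0; top 400 694.0; top 420 689.0; 
side 140 720.0; side 160 720.0; side 180 720.0; side 200 720.0; side 220 730.0; side 240 664.0; side 260 653.0; side 280 654.0; side 300 666.0; side 320 653.0; side 340 653.0; side 360 654.0; side 380 700.0; side 400 697.0; side 420 693.0;
```

step_arm(
  rows=[
    {"x":0,"y":-29,"z":29,"fingers":0},
    {"y":-29,"z":29},
    {"y":-29,"z":29},
    {"y":-29,"z":29},
    {"y":-29,"z":29},
  ],
)

```text
schema error: expected keys x, y, z, yaw, fingers
```

```bash
python3 -c "
from h import *
plan((461,225,130),112.4)"
```

```text
t 0.75 pos [194.6 698.4 218.7] tool axes [[0.0, 0.268, 0.963], [0.0, 0.963, -0.268], [-1.0, 0.0, 0.0]] yangle 74.43051899531092 worldturn 37.96948100468909 tool yaw rad -0.6626924588052691 shift [  88.6 -384.5  383.7] F [ 0.4 -0.4  1.1] q [-79.  34.  -0.  92.   0.  54.  -5.] 92.93998610831378
```

step_arm(
  rows=[
    {"x":0,"y":-29,"z":29,"yaw":0,"fingers":0},
    {"x":0,"y":-29,"z":29,"yaw":0,"fingers":0},
    {"x":0,"y":-29,"z":29,"yaw":0,"fingers":0},
    {"x":0,"y":-29,"z":29,"yaw":0,"fingers":0},
    {"x":0,"y":-29,"z":29,"yaw":0,"fingers":0},
  ],
  squeeze=12,
)

```text
clock: 1.17
eef_pos: [290.0, 523.4, 216.2]
tcp_rot: [139.5, 89.6, 124.7]
contact_force: [0.9, -0.4, -0.4]
opening: 93.2
```

```bash
python3 -c "
from h import *
plan((461,225,130),112.4)"
```

```text
t 1.1667 pos [290.  523.4 216.2] tool axes [[-0.004, 0.254, 0.967], [0.005, 0.967, -0.254], [-1.0, 0.004, -0.005]] yangle 75.29234620600647 worldturn 37.107653793993535 tool yaw rad -0.6476507363953529 shift [  84.  -245.6  241.5] F [ 0.9 -0.4 -0.4] q [-66.  26.  -1. 109.   0.  45.   9.] 93.16332783285988
```

step_arm(
  rows=[
    {"x":5,"y":-28,"z":28,"yaw":-0.12,"fingers":0},
    {"x":5,"y":-32,"z":24,"yaw":-0.12,"fingers":0},
    {"x":5,"y":-34,"z":20,"yaw":-0.12,"fingers":0},
    {"x":5,"y":-37,"z":16,"yaw":-0.12,"fingers":0},
    {"x":5,"y":-38,"z":12,"yaw":-0.12,"fingers":0},
  ],
)

```text
clock: 1.58
eef_pos: [392.5, 344.3, 191.4]
tcp_rot: [67.2, 89.5, 88.1]
contact_force: [1.3, 0.2, -0.8]
opening: 93.2
```

```bash
python3 -c "
from h import *
plan((461,225,130),112.4)"
```

```text
t 1.5833 pos [392.5 344.3 191.4] tool axes [[0.0, -0.356, 0.935], [0.009, 0.935, 0.356], [-1.0, 0.008, 0.004]] yangle 110.84195958714336 worldturn 1.5580404128566414 tool yaw rad -0.027192935083480183 shift [  60.3 -136.4   21.3] F [ 1.3  0.2 -0.8] q [-39.  23. -10. 119.   6.  38.  57.] 93.24911056140319
```

step_arm(
  rows=[
    {"x":15,"y":-34,"z":5,"yaw":-0.03,"fingers":0},
    {"x":15,"y":-34,"z":5,"yaw":0,"fingers":0},
    {"x":15,"y":-34,"z":5,"yaw":0,"fingers":0},
    {"x":15,"y":-34,"z":5,"yaw":0,"fingers":0},
    {"x":0,"y":0,"z":0,"yaw":0,"fingers":0},
  ],
)

```text
clock: 2.0
eef_pos: [470.7, 213.0, 129.5]
tcp_rot: [36.7, 89.4, 59.3]
contact_force: [-0.2, -0.0, -0.4]
opening: 92.9
```

Run:
```python
from h import *
plan((461,225,44),112.4)
P=eyes.camera_params("wrist");print(P)
im,d=eyes.get_image("wrist");cv2.imwrite("pics/w1.png",im[...,::-1])
for n in("orange_unit","orange_grip_top","orange_clip"):
    for r in spotter.masks_of("wrist",n):
        m=r["region"]&(d>0);v,u=np.nonzero(m);p=w("wrist",u,v,d[m]);
        if n=="orange_grip_top":p=p[p[:,2]>66]
        print(n,r["conf"],np.round(r["box"]),np.round(np.median(p,0)),np.round(p.min(0)),np.round(p.max(0)))
```

```text
t 2.0 pos [470.7 213.  129.5] tool axes [[0.006, -0.384, 0.923], [0.009, 0.923, 0.384], [-1.0, 0.007, 0.009]] yangle 112.58770766287766 worldturn -0.1877076628776564 tool yaw rad 0.0032761167484386382 shift [85.5 14.3 -5.1] F [-0.2 -0.  -0.4] q [-23.  28. -10. 123.   9.  29.  73.] 92.91739375044787
{'camera_matrix': array([[319.13065   ,   0.        , 280.6265231 ],
       [  0.        , 319.13065   , 207.20595122],
       [  0.        ,   0.        ,   1.        ]]), 'cam_to_world': array([[-3.83531463e-01, -8.92994072e-01, -2.35510520e-01,
         4.06161500e+02],
       [ 9.23505314e-01, -3.69062158e-01, -1.04551698e-01,
         1.85060757e+02],
       [ 6.44602596e-03, -2.57594082e-01,  9.66231720e-01,
         2.95259464e+02],
       [ 0.00000000e+00,  0.00000000e+00,  0.00000000e+00,
         1.00000000e+00]])}
orange_unit 0.58 [295. 255. 106. 228.] [480. 240.  33.] [396. 170.   1.] [658. 331. 243.]
orange_grip_top 0.85 [297. 211.  37.  34.] [458. 230.  72.] [445. 214.  66.] [474. 247.  75.]
orange_clip 0.46 [333. 284.  26.  10.] [517. 298.  35.] [514. 285.   3.] [526. 320.  39.]
```

View pics/w1.png

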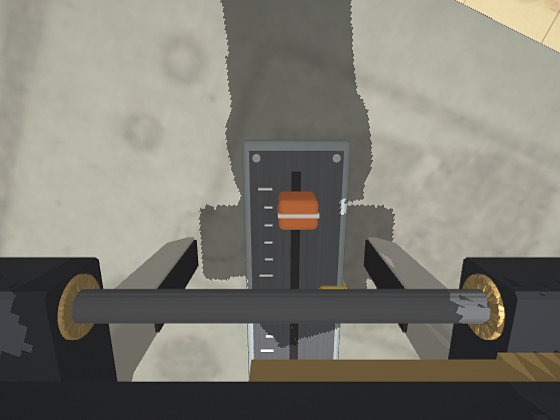

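The wrist view shows the slot aligned with the tool, the grip's white line at (298,216), and the clip partly hidden at about (333,288). I'll descend over the grip.

step_arm(
  rows=[
    {"x":0,"y":16,"z":-4,"yaw":0,"fingers":0},
    {"x":25,"y":0,"z":0,"yaw":0,"fingers":0},
    {"x":25,"y":0,"z":0,"yaw":0,"fingers":0},
    {"x":18,"y":0,"z":0,"yaw":0,"fingers":0},
    {"x":0,"y":0,"z":0,"yaw":0,"fingers":0},
  ],
)

```text
clock: 2.62
eef_pos: [457.9, 247.2, 67.2]
tcp_rot: [32.6, 88.3, 56.4]
contact_force: [-0.6, -0.0, -0.0]
opening: 93.4
```

```bash
python3 -c "
from h import *
plan((460.5,226.5,45),112.4)"
```

```text
t 2.6167 pos [457.9 247.2  67.2] tool axes [[0.016, -0.404, 0.915], [0.024, 0.915, 0.403], [-1.0, 0.016, 0.024]] yangle 113.82272065351373 worldturn -1.4227206535137213 tool yaw rad 0.02483115973993987 shift [ 21.7 -20.3  -6.5] F [-0.6 -0.  -0. ] q [-29.  34.  -8. 126.  11.  19.  68.] 93.39840251422096
```

step_arm(
  rows=[
    {"x":0,"y":-18,"z":-5,"yaw":0.02,"fingers":0},
    {"x":0,"y":0,"z":0,"yaw":0,"fingers":0},
  ],
)

```text
clock: 2.78
eef_pos: [459.0, 232.4, 67.5]
tcp_rot: [35.8, 88.3, 58.9]
contact_force: [-1.3, -1.7, -0.8]
opening: 93.0
```

```bash
python3 -c "
from h import *
plan((460.5,226.5,45),112.4)"
```

```text
t 2.7833 pos [459.  232.4  67.5] tool axes [[0.015, -0.392, 0.92], [0.025, 0.92, 0.391], [-1.0, 0.017, 0.024]] yangle 113.06168074258527 worldturn -0.6616807425852613 tool yaw rad 0.011548507555153867 shift [22.3 -6.4 -1.5] F [-1.3 -1.7 -0.8] q [-27.  33.  -8. 127.  11.  19.  69.] 93.01709009401631
```

step_arm(
  rows=[
    {"x":8,"y":-5,"z":-1,"yaw":0.01,"fingers":0},
    {"x":12,"y":0,"z":0,"yaw":0,"fingers":0},
    {"x":0,"y":0,"z":0,"yaw":0,"fingers":0},
  ],
)

```text
clock: 3.03
eef_pos: [461.1, 231.7, 49.7]
tcp_rot: [33.4, 88.0, 56.1]
contact_force: [-0.3, -0.3, -0.9]
opening: 93.3
```

Run:
```python
from h import *
plan((460.5,226.5,45),112.4)
im,d=eyes.get_image("wrist");cv2.imwrite("pics/w2.png",im[...,::-1])
```

```text
t 3.0333 pos [461.1 231.7  49.7] tool axes [[0.02, -0.385, 0.923], [0.029, 0.923, 0.385], [-0.999, 0.02, 0.03]] yangle 112.65970192562995 worldturn -0.25970192562994043 tool yaw rad 0.004532653676011909 shift [ 4.6 -4.6 -2.7] F [-0.3 -0.3 -0.9] q [-28.  35.  -7. 127.  11.  16.  69.] 93.27992247683605
```

View pics/w2.png

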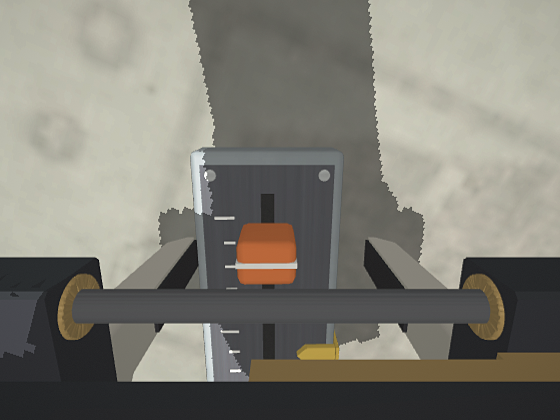

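The fingers (inner edges at columns 195 and 367, centre 281) sit to the right of the grip's centre at (267,252). I'll move about -6 mm along tool y and close.

step_arm(
  rows=[
    {"x":5,"y":-6,"z":-2,"yaw":0,"fingers":0},
    {"x":0,"y":0,"z":0,"yaw":0,"fingers":0},
  ],
)

```text
clock: 3.25
eef_pos: [462.1, 226.0, 46.1]
tcp_rot: [32.0, 87.9, 54.7]
contact_force: [-0.4, -0.1, 0.1]
opening: 93.3
```

Run:
```python
from h import *
plan((460.5,226.5,45),112.4)
im,d=eyes.get_image("wrist");cv2.imwrite("pics/w3.png",im[...,::-1])
plan((460.5,226.5,45),112.4)
```

```text
t 3.25 pos [462.1 226.   46.1] tool axes [[0.021, -0.386, 0.922], [0.03, 0.922, 0.386], [-0.999, 0.02, 0.031]] yangle 112.73578184936957 worldturn -0.33578184936956745 tool yaw rad 0.005860498839934598 shift [ 1.   1.  -1.4] F [-0.4 -0.1  0.1] q [-27.  36.  -7. 128.  12.  15.  69.] 93.28948165773743
t 3.3 pos [462.3 226.8  46.4] tool axes [[0.022, -0.387, 0.922], [0.031, 0.922, 0.386], [-0.999, 0.02, 0.032]] yangle 112.74789569918835 worldturn -0.3478956991883422 tool yaw rad 0.006071925404364335 shift [ 1.4  0.4 -1.8] F [ 0.5  1.1 -0.8] q [-27.  36.  -7. 128.  12.  15.  69.] 92.78533655391726
```

View pics/w3.png

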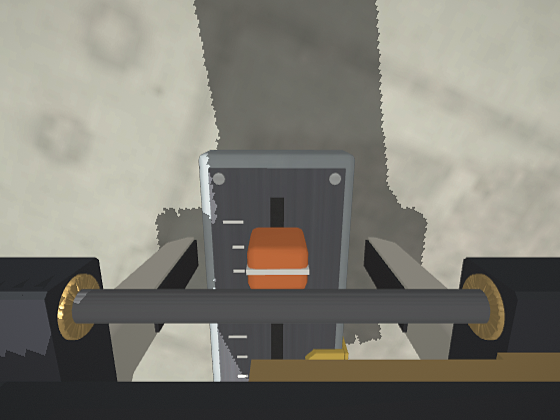

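The grip's centre is now at column 278, against 281 for the fingers. Closing.

step_arm(
  rows=[
    {"x":1,"y":-1,"z":-1,"yaw":0,"fingers":0.5},
    {"x":0,"y":0,"z":0,"yaw":0,"fingers":0.6},
    {"x":0,"y":0,"z":0,"yaw":0,"fingers":0.9},
    {"x":0,"y":0,"z":0,"yaw":0,"fingers":0.9},
    {"x":0,"y":0,"z":0,"yaw":0,"fingers":0.9},
  ],
  squeeze=12,
)

```text
clock: 3.72
eef_pos: [462.3, 225.6, 46.4]
tcp_rot: [31.3, 87.7, 54.0]
contact_force: [-0.1, 0.3, 0.0]
opening: 64.1
```

step_arm(
  rows=[
    {"x":0,"y":0,"z":0,"yaw":0,"fingers":0.9},
    {"x":0,"y":0,"z":0,"yaw":0,"fingers":0.9},
    {"x":0,"y":0,"z":0,"yaw":0,"fingers":0.9},
  ],
)

```text
clock: 3.97
eef_pos: [462.3, 225.7, 46.5]
tcp_rot: [31.3, 87.7, 54.0]
contact_force: [-0.2, 1.2, 0.8]
opening: 44.1
```

Run:
```python
from h import *
plan((538,256.5,45),112.4)
```

```text
t 3.9667 pos [462.3 225.7  46.5] tool axes [[0.023, -0.386, 0.922], [0.032, 0.922, 0.385], [-0.999, 0.021, 0.034]] yangle 112.7274262016436 worldturn -0.3274262016435898 tool yaw rad 0.005714665275979512 shift [ 4.3 -0.9 81.6] F [-0.2  1.2  0.8] q [-27.  36.  -7. 128.  12.  15.  69.] 44.11681843525406
```

step_arm(
  rows=[
    {"x":0,"y":0,"z":0,"yaw":0,"fingers":0.9},
    {"x":0,"y":0,"z":0,"yaw":0,"fingers":0.9},
    {"x":0,"y":0,"z":0,"yaw":0,"fingers":0.9},
    {"x":0,"y":0,"z":0,"yaw":0,"fingers":0.9},
    {"x":0,"y":0,"z":0,"yaw":0,"fingers":0.9},
  ],
)

```text
clock: 4.38
eef_pos: [462.8, 224.3, 46.5]
tcp_rot: [29.6, 87.8, 52.3]
contact_force: [-0.1, 0.4, 0.4]
opening: 30.2
```

Run:
```python
from h import *
plan((538,256.5,45),112.4)
```

```text
t 4.3833 pos [462.8 224.3  46.5] tool axes [[0.024, -0.385, 0.923], [0.03, 0.923, 0.384], [-0.999, 0.019, 0.033]] yangle 112.63804748032435 worldturn -0.2380474803243402 tool yaw rad 0.004154712307736156 shift [ 4.3  0.7 81.6] F [-0.1  0.4  0.4] q [-27.  36.  -6. 128.  12.  15.  69.] 30.168223266915284
```

step_arm(
  rows=[
    {"x":0.5,"y":0,"z":12,"yaw":0,"fingers":0.9},
    {"x":0.5,"y":0,"z":15,"yaw":0,"fingers":0.9},
    {"x":0.5,"y":0,"z":15,"yaw":0,"fingers":0.9},
    {"x":0.5,"y":0,"z":12,"yaw":0,"fingers":0.9},
    {"x":0,"y":0,"z":0,"yaw":0,"fingers":0.9},
  ],
)

```text
clock: 4.8
eef_pos: [510.7, 244.1, 46.5]
tcp_rot: [33.1, 88.2, 55.8]
contact_force: [1.7, -0.1, 0.7]
opening: 30.4
```

Run:
```python
from h import *
plan((538,256.5,45),112.4)
```

```text
t 4.8 pos [510.7 244.1  46.5] tool axes [[0.018, -0.386, 0.922], [0.026, 0.922, 0.386], [-0.999, 0.018, 0.027]] yangle 112.71412857451692 worldturn -0.3141285745169142 tool yaw rad 0.005482577899916509 shift [ 2.4  0.9 29.9] F [ 1.7 -0.1  0.7] q [-26.  37.  -8. 121.  11.  21.  71.] 30.358868295553414
```

step_arm(
  rows=[
    {"x":0.5,"y":0,"z":12,"yaw":0,"fingers":0.9},
    {"x":0.5,"y":0,"z":12,"yaw":0,"fingers":0.9},
    {"x":0,"y":0,"z":0,"yaw":0,"fingers":0.9},
    {"x":0,"y":0,"z":0,"yaw":0,"fingers":0.9},
  ],
)

```text
clock: 5.13
eef_pos: [531.6, 252.7, 46.5]
tcp_rot: [34.2, 88.3, 57.0]
contact_force: [-1.9, -1.5, 3.0]
opening: 29.9
```

Run:
```python
from h import *
plan((538,256.5,45),112.4)
for c in("side","top","wrist"):
    im,d=eyes.get_image(c);cv2.imwrite(f"pics/{c}5.png",im[...,::-1])
a=cv2.imread("pics/side5.png")[220:370,180:360];cv2.imwrite("pics/s5.png",cv2.resize(a,None,fx=4,fy=4,interpolation=2))
```

```text
t 5.1333 pos [531.6 252.7  46.5] tool axes [[0.017, -0.386, 0.922], [0.025, 0.922, 0.386], [-1.0, 0.017, 0.025]] yangle 112.72783152279278 worldturn -0.3278315227927777 tool yaw rad 0.005721739464560807 shift [1.7 1.  7.3] F [-1.9 -1.5  3. ] q [-25.  38.  -8. 118.  11.  23.  71.] 29.942929866944354
```

View pics/s5.png

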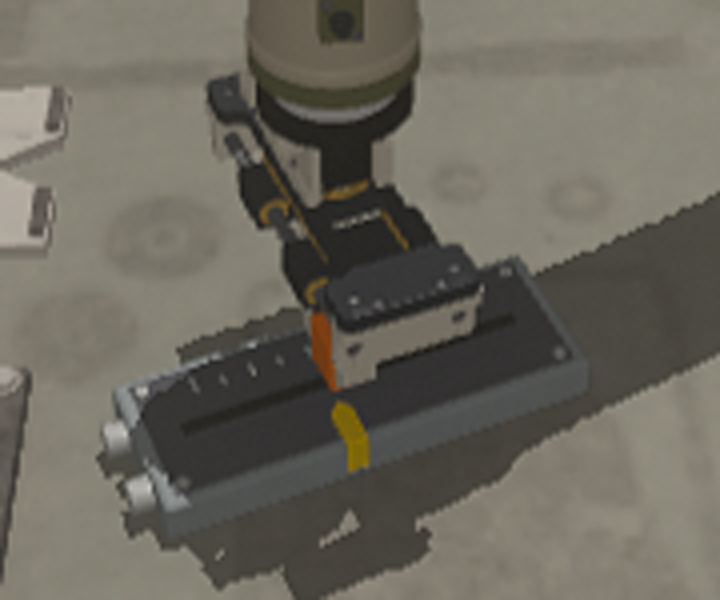

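View pics/wrist5.png

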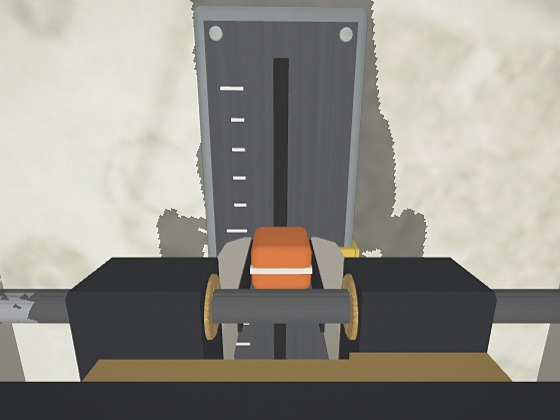

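Run:
```python
from h import *
D=np.array([np.cos(np.radians(22.4)),np.sin(np.radians(22.4)),0])
a=ray("wrist",281,270,70);im,d=eyes.get_image("wrist");print(a,a@D)
hsv=cv2.cvtColor(im,cv2.COLOR_RGB2HSV);m=np.zeros(d.shape,bool);m[235:262,338:362]=((hsv[...,0]>=20)&(hsv[...,0]<=33)&(hsv[...,1]>120))[235:262,338:362]
v,u=np.nonzero(m);print(len(u),u.min(),u.max(),v.min(),v.max())
q=np.array([ray("wrist",x,y,35) for x,y in zip(u,v)]);print("clip",(q@D).min(),(q@D).max())
# clip via top/side old pixels
for p in((530,277,35),(520,299,35),(532,275,35),(521,302,35)):print(np.array(p)@D)
s=ctrl.sense();print("tcp",s["eef_pos"]@D)
```

```text
[530.59046557 252.12087547  70.        ] 586.6311073198104
203 339 358 240 257
clip 585.0007147679125 595.9850642281334
595.5658920635519
594.7039800071348
596.652843378076
596.7717371697979
tcp 587.73746718946
```

Estimates of the remaining distance: top about 8 mm, side about 11 mm, wrist 4 mm or more (the clip is partly hidden there). Moving 7 mm, then letting go and checking.

step_arm(
  rows=[
    {"x":0,"y":0,"z":7,"yaw":0,"fingers":0.9},
    {"x":0,"y":0,"z":0,"yaw":0,"fingers":0.9},
    {"x":0,"y":0,"z":0,"yaw":0,"fingers":0.9},
  ],
)

```text
clock: 5.58
eef_pos: [536.6, 254.8, 46.5]
tcp_rot: [36.6, 88.4, 59.4]
contact_force: [-1.2, -0.9, 3.1]
opening: 30.3
```

step_arm(
  rows=[
    {"x":0,"y":0,"z":0,"yaw":0,"fingers":0.3},
    {"x":0,"y":0,"z":0,"yaw":0,"fingers":0},
    {"x":0,"y":0,"z":0,"yaw":0,"fingers":0},
    {"x":0,"y":0,"z":0,"yaw":0,"fingers":0},
    {"x":0,"y":0,"z":0,"yaw":0,"fingers":0},
  ],
)

```text
clock: 6.0
eef_pos: [535.6, 255.4, 46.1]
tcp_rot: [39.5, 88.4, 62.3]
contact_force: [-0.2, -0.2, -0.4]
opening: 58.7
```

step_arm(
  rows=[
    {"x":0,"y":0,"z":0,"yaw":0,"fingers":0},
    {"x":0,"y":0,"z":0,"yaw":0,"fingers":0},
    {"x":-10,"y":0,"z":0,"yaw":0,"fingers":0},
    {"x":-25,"y":0,"z":0,"yaw":0,"fingers":0},
    {"x":-25,"y":0,"z":0,"yaw":0,"fingers":0},
  ],
)

```text
clock: 6.42
eef_pos: [531.9, 253.0, 103.9]
tcp_rot: [54.4, 88.8, 77.3]
contact_force: [0.2, -0.0, 0.3]
opening: 91.0
```

step_arm(
  rows=[
    {"x":-25,"y":0,"z":-25,"yaw":0,"fingers":0},
    {"x":-25,"y":0,"z":-30,"yaw":0,"fingers":0},
    {"x":-25,"y":0,"z":-30,"yaw":0,"fingers":0},
    {"x":0,"y":0,"z":-30,"yaw":0,"fingers":0},
    {"x":0,"y":0,"z":0,"yaw":0,"fingers":0},
  ],
)

```text
clock: 6.83
eef_pos: [423.7, 206.0, 186.9]
tcp_rot: [39.2, 88.4, 62.0]
contact_force: [-1.9, -0.1, -0.5]
opening: 92.9
```

Run:
```python
from h import *
plan((538,256.5,45),112.4)
for c in("side","top","wrist"):
    im,d=eyes.get_image(c);cv2.imwrite(f"pics/{c}6.png",im[...,::-1])
a=cv2.imread("pics/side6.png")[240:370,180:360];cv2.imwrite("pics/s6.png",cv2.resize(a,None,fx=4.2,fy=4.2,interpolation=2))
a=cv2.imread("pics/top6.png")[150:290,110:270];cv2.imwrite("pics/t6.png",cv2.resize(a,None,fx=4.2,fy=4.2,interpolation=2))
```

```text
t 6.8333 pos [423.7 206.  186.9] tool axes [[0.013, -0.388, 0.922], [0.024, 0.922, 0.387], [-1.0, 0.017, 0.021]] yangle 112.8140544449048 worldturn -0.41405444490479226 tool yaw rad 0.0072266133461060846 shift [144.5  -0.2 121.9] F [-1.9 -0.1 -0.5] q [-22.  20. -13. 126.   7.  33.  73.] 92.86476455701064
```

View pics/s6.png

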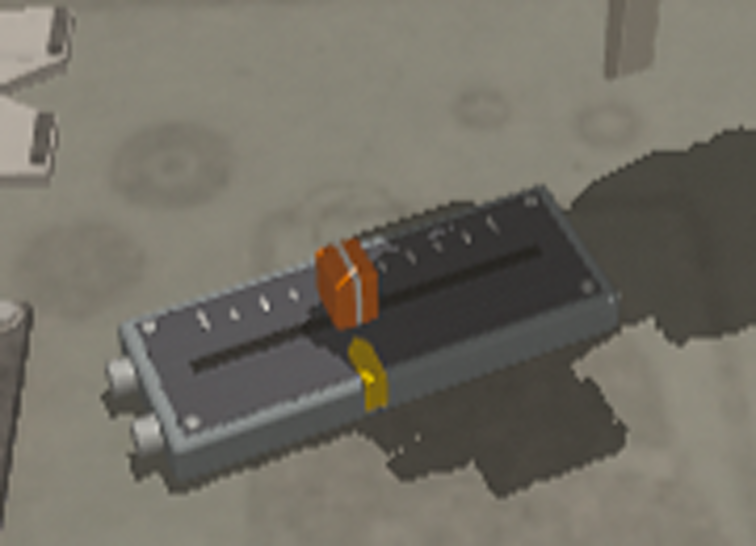

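View pics/t6.png

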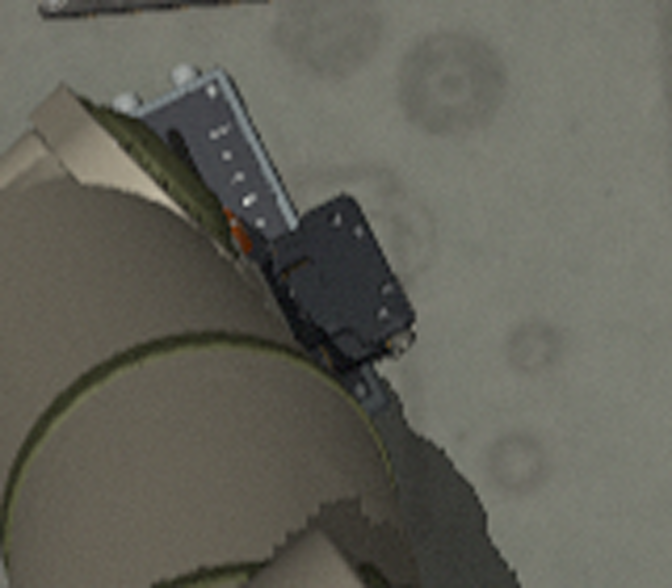

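View pics/wrist6.png

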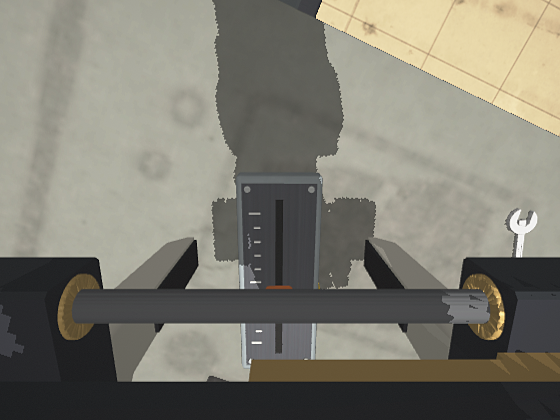

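Run:
```python
from h import *
D=np.array([np.cos(np.radians(22.4)),np.sin(np.radians(22.4)),0])
g=lambda a,b,z:ray("side",180+(a+.5)/4.2-.5,240+(b+.5)/4.2-.5,z)@D
print("line top",g(335,240,70),g(354,266,70),"line bottom",g(359,322,36),"clip pt",g(356,340,35),"clip back",g(374,378,35))
im,d=eyes.get_image("side")
for r in spotter.masks_of("side","orange_grip_top"):
    m=r["region"]&(d>0);v,u=np.nonzero(m);p=w("side",u,v,d[m]);t=p[p[:,2]>66];print(r["conf"],r["box"],t.mean(0)@D,np.percentile(t@D,[2,98]))
for r in spotter.masks_of("side","orange_clip"):
    v,u=np.nonzero(r["region"]);q=np.array([ray("side",x,y,35) for x,y in zip(u,v)]);print("clip",r["conf"],r["box"],np.percentile(q@D,[2,50,98]))
for r in spotter.masks_of("side","black_grip_top"):
    m=r["region"]&(d>0);v,u=np.nonzero(m);p=w("side",u,v,d[m]);print("black",r["conf"],np.round(r["box"]),np.median(p,0))
```

```text
line top 592.6462210989358 590.6166674413968 line bottom 591.4869511491518 clip pt 596.9565875772305 clip back 598.0820428387972
0.67 [263.5, 308.9, 14.4, 15.2] 594.2102224276719 [583.30916797 604.26691191]
clip 0.48 [267.6, 328.8, 9.1, 18.7] [592.49046571 599.13235488 605.84196843]
```

The side view shows the white line nearly level with the clip, about 5 mm short. The arm hides the grip from the top camera, so I'll move aside for a second check.

step_arm(
  rows=[
    {"x":-5,"y":-38,"z":0,"yaw":0,"fingers":0},
    {"x":-5,"y":-38,"z":0,"yaw":0,"fingers":0},
    {"x":-5,"y":-38,"z":0,"yaw":0,"fingers":0},
    {"x":-5,"y":-38,"z":0,"yaw":0,"fingers":0},
    {"x":0,"y":-38,"z":-10,"yaw":0,"fingers":0},
  ],
)

```text
clock: 7.6
eef_pos: [498.6, 35.9, 198.5]
tcp_rot: [48.4, 88.1, 72.3]
contact_force: [1.6, 0.2, 0.2]
opening: 92.8
```

Run:
```python
from h import *
im,d=eyes.get_image("top");cv2.imwrite("pics/top7.png",im[...,::-1])
a=cv2.imread("pics/top7.png")[150:290,110:270];cv2.imwrite("pics/t7.png",cv2.resize(a,None,fx=4.2,fy=4.2,interpolation=2))
plan((538,256.5,45),112.4)
im,d=eyes.get_image("side");cv2.imwrite("pics/side7.png",im[...,::-1])
```

```text
t 7.65 pos [498.4  26.3 197.5] tool axes [[0.008, -0.397, 0.918], [0.026, 0.917, 0.397], [-1.0, 0.021, 0.018]] yangle 113.42672248321816 worldturn -1.0267224832181512 tool yaw rad 0.017919687836408963 shift [158.8 192.3 125. ] F [ 0.6 -7.3 -0.6] q [  1.  21. -13. 122.   5.  37.  99.] 92.80241450861902
```

View pics/t7.png

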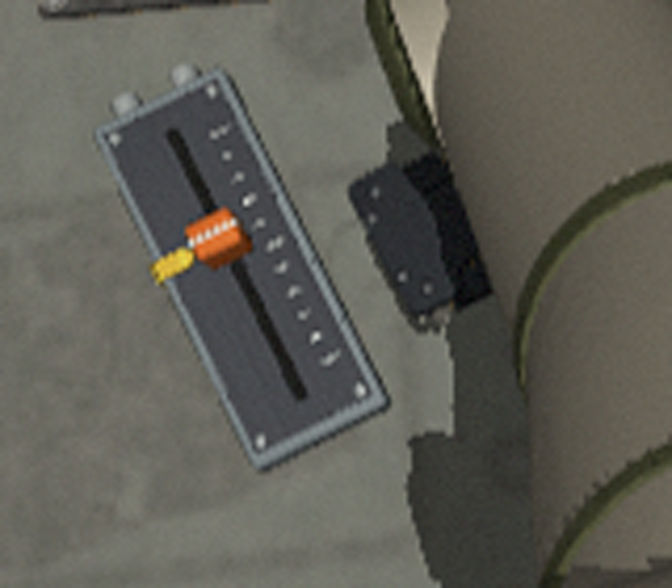

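View pics/side7.png

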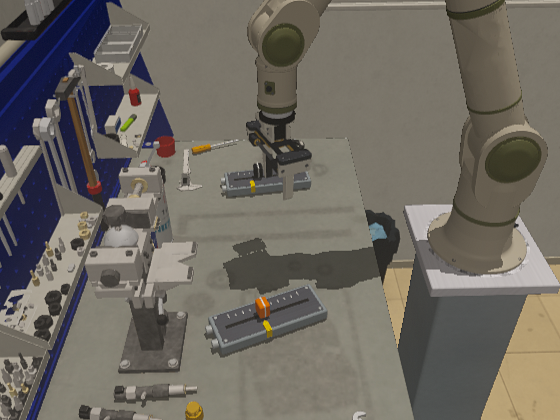

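Run:
```python
from h import *
D=np.array([np.cos(np.radians(22.4)),np.sin(np.radians(22.4)),0])
f=lambda a,b,z:ray("top",110+(a+.5)/4.2-.5,150+(b+.5)/4.2-.5,z)
print("line",f(190,242,70)@D,f(236,222,70)@D,f(213,232,70),"clip",f(193,256,35)@D,f(157,275,35)@D)
print("start line",f(246,360,70)@D,f(293,340,70)@D)
print(ctrl.sense()["dq"].round(2))
```

```text
line 593.2213555717921 591.5856163325557 [535.25685484 255.94926664  70.        ] clip 595.1722158971756 594.6064712257601
start line 513.757052259474 511.7148829097921
[-4.41 -0.34 -4.16  1.02 -1.19 -0.47 -5.61]
```

The top view puts the line at 592.4 mm and the clip at 594.9 mm along the slot, 2.5 mm short. The side view says about 5 mm short. Both are inside 12 mm. I'll let the arm settle, check the black grip and hand in.

step_arm(
  rows=[
    {"x":-5,"y":0,"z":0,"yaw":0,"fingers":0},
    {"x":0,"y":0,"z":0,"yaw":0,"fingers":0},
    {"x":0,"y":0,"z":0,"yaw":0,"fingers":0},
  ],
)

```text
clock: 7.95
eef_pos: [497.7, 28.7, 201.1]
tcp_rot: [58.7, 88.4, 81.8]
contact_force: [-0.3, -0.4, 0.1]
opening: 93.2
```

Run:
```python
from h import *
im,d=eyes.get_image("top");a=cv2.imread("pics/top0.png")[...,::-1]
b=(slice(140,250),slice(330,400));print("black unit diff px",(np.abs(im[b].astype(int)-a[b]).max(-1)>60).sum())
s=ctrl.sense();print(s["clock"],s["eef_pos"],s["contact_force"],s["dq"].round(2))
print(ctrl.hand_in())
```

```text
black unit diff px 0
8.0 [497.76128141  29.01803371 201.1831154 ] [ 0.12965163 -0.29970282  0.83009284] [-0.43 -0.14 -0.23  0.26  0.16 -0.13  0.23]
the job is handed in; nothing more can be done
None
```

I gripped the orange grip across the slot, slid it about 80 mm to the yellow clip, let go and moved the arm clear. I handed the job in at about 8 s on the robot's clock.

- **Orange grip:** the last checks put the white line short of the clip's point by about 2.5 mm (top camera) and 3–7 mm (side camera). The two disagree by a few millimetres, but both are inside the 12 mm limit. An earlier wrist view had suggested less travel was left, but the clip was partly hidden in it.
- **Black grip:** the top view of its unit showed no changed pixels between the start and the end. The detector did not report the black grip in the later side view, so this rests on the top picture only.
- **Contact:** the arm was free, with its tip 200 mm above the bench and less than 1 N on the tool.

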